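Load the fastener kit case and hold its lid at the balance point

TASK

Seat the long hexagon nut and the bearing block upright in the nests that match their shapes in the open kit case (the round bush is already home in its own), and let go of them. Then take the knob of the lid and swing the lid up and over to its balance point, where it would fall neither shut nor back open, and finish with the gripper still holding the knob and the lid still there, so that a colleague can fit the lid stay. Do not let the lid fall shut, and leave everything else on the bench and the bush where it is.

Things in the scene. Friction and masses are not known exactly. Their poses are not given: they have to be found in the camera images.
- long_nut: Long hexagon coupling nut of bare steel standing on end, loose: 36 mm across flats, 45 mm tall, 0.26 kg. Origin: centre of its underside; z along its axis; flats face along its x axis and every 60 degrees from it. Grip it across two flats, well up (its nest hides the lowest 12 mm). The other hexagon nut on the bench is only 18 mm tall.
- bearing_block: Steel bearing block, a rectangular block 34 mm (its x) by 50 mm (its y) by 40 mm tall (z), with a dark bore mark in the two 34 mm-apart faces, loose, about 0.3 kg. Origin: centre of its underside. Grip it across the 34 mm, well up (its nest hides the lowest 12 mm). Either way round fits.
- nest_hex_floor (a point): Centre of the floor of the six-sided nest in the case, where the long nut's underside rests, 8 mm above the bench. Grey moulded wall 4 mm thick, 12 mm high, round a pocket 40 mm across flats; flats face along the point's x (= case's x) and every 60 degrees from it. The three nests stand in a row 76 mm apart along the case's y, in changing order.
- nest_block_floor (a point): Centre of the floor of the rectangular nest in the case, where the bearing block's underside rests, 8 mm above the bench. Grey moulded wall 4 mm thick, 12 mm high, round a pocket 38 mm (point's x = case's x) by 54 mm (point's y). z up.
- case: Grey steel kit case screwed to the bench, an open tray 150 mm (its x) by 250 mm (its y) by 45 mm tall, 5 mm walls and floor, standing open with the nests inside. Origin: centre of its underside, z up. The lid is hinged along the rim at its +x side; two low rests stand behind that side, under the open lid.
- lid_hinge (a point): Point on the lid's hinge axis, in the middle of the case's +x rim, 45 mm above the bench. Its axes are the case's: the hinge axis is its y, x points away from the case, z up.
- lid (a joint): Lid angle: 0 shut, 2.3 rad fully open, leaning back on its rests, as it starts (within 0.03). Deep steel cover 150 x 250 x 29 mm, 0.45 kg, little hinge friction (0.03 N m). Its panel lies outside its rim, so its balance point (centre of mass over the hinge) is 1.31 rad: panel 75 degrees up from shut, 15 short of upright on the closing side. More than 0.08 rad off it falls that way.
- lid_knob: Black knob at the middle of the lid's front edge: a cylinder 22 mm thick, 30 mm long along its y (the hinge direction), on an 11 mm thick stalk. Origin: its centre, 40 mm beyond the lid's edge, 190 mm from the hinge along the lid and 12.5 mm out from the rim plane (radius 190.4 mm). It turns freely on its stalk about that direction, so that it can be pinched from above on its two flat ends while the lid swings.
- bush: Round brass-coloured bush, 38 mm in diameter and 40 mm tall, already standing in the round nest of the case. Origin: centre of its underside. Not to be moved.
- short_nut: Short hexagon nut, 30 mm across flats and 18 mm tall; origin centre of its underside. Loose on the bench; not part of the job.
- hex_bolt: Hexagon bolt lying on its side, 82 mm long, head 24 mm across flats, shank 16 mm; origin on the bench beneath it, 30 mm from the end of its head, x along the shank. Loose on the bench; not part of the job.
- washer: Flat steel washer, 48 mm in diameter, 5 mm thick; origin centre of its underside. Loose on the bench; not part of the job.
- spacer: Aluminium spacer, 28 mm in diameter and 30 mm tall, standing; origin centre of its underside. Loose on the bench; not part of the job.
- screwdriver: Screwdriver 200 mm long lying along its x axis. Loose on the bench; not part of the job.
There are look-alikes about, which are no part of the job. What is shaped like the bearing_block but blue or green is not meant.

How it is judged:
By the outcome, as a careful person would: the job done as asked, in the order asked, and still so for the second after the job is handed in, while the arm keeps its last pose, push and grip.
It also fails if it takes over 59 s, if anything falls off the work surface, if the arm or the gripper's body presses on something with over 40 N, if the wrist force passes 120 N, or if a joint passes its speed limit or range.

ROBOT

A 7-joint arm with a two-finger parallel gripper is mounted at the origin on the work surface. World frame = base frame: x ahead of the robot, y to its left, z up, the work surface at z = 0. Lengths are in mm, angles in rad, forces in N, time in s.
With the tool pointing down it reaches from about 400 to 875 mm from the base axis. Payload 6.5 kg.
Tool frame: the origin (TCP) lies between the finger pads; the fingertips stand 8 mm ahead of it and the grasp point (between the pads) lies 11 mm behind it; z points along the fingers, y is the line along which they close (so a half turn about z gives the same grasp; the last joint's range is limited). The gripper opens to 88 mm and grips with 3 to 60 N. Pads are 18 mm wide; open, the fingers measure 123 mm over their backs; the gripper's body (75 mm by 187 mm) begins 45 mm behind the grasp point.
Start: joints at [-1.218, 0.536, -0.004, 1.538, 0.003, 1.067, -0.071], TCP at [264.326, 593.82, 246.716] pointing down, gripper open.
Joint ranges: [-2.7, 2.7], [-0.37, 2.16], [-1.27, 1.26], [0.24, 2.4], [-1.31, 4.45], [0.19, 1.91], [-2.76, 2.76]. Speed limits (rad/s): [2.39, 2.39, 3.14, 3.14, 3.14, 3.14, 3.14].

INTERFACE

Orientations are given as a rotation vector (axis times angle).
In Python, from rig import arm gives the robot as it stands.
- The arm moves only by the shell command python3 -m handwheel 'ROWS'. ROWS is JSON, a list of rows, each a list of 3 entries, a list of its own where there are three numbers: the closure, from 0 (fully open) to 1 (shut), then the shift along the tool's x, y, z in units of 100 mm (1.0 is 100 mm), then the turn, a rotation vector about the tool's x, y, z in units of 2 pi rad (1.0 is 2 pi rad). In form: [[fingers, [x, y, z], [rx, ry, rz]], ...]. A call has 1 to 20 rows; each row is the pose to reach, as a shift and turn from the pose commanded when the call began, along the tool's axes at that moment, turning the shorter way round; what a row does not reach only later rows make up. A row lasts 1/10 s, in which the tool goes at most 50 mm and 8.59 degrees, less where a joint would pass 70% of its speed; a pose out of reach is approached as far as the arm can. A call with a number of a shift or a turn outside -1 to 1 is refused whole. A call with a gripper value outside its range is refused whole. The fingers move at their own pace and stop on an object; the grip force is fixed at half the most. Time passes only in rows, so rows that repeat a pose let the fingers close. It gives the time, the measured TCP pose, the force, the opening and the grip force at its end, in the units of the state.
- arm.get_obs(): the state, without advancing time (a new reading comes with each control period).
- arm.get_image(name): name is "scene" or "top" or "wrist"; returns the picture (480x640x3 uint8, red, green, blue); there is no depth.
- arm.camera_model(name): a dict with "fx", "fy", "cx", "cy" (pixels), "k1" (the pictures are not rectified: a ray, as slopes to the right and down, at radius r is drawn at 1 + k1 r^2 times it, then the intrinsics apply), "T" (4x4, takes a point from camera to world coordinates). Camera axes: x right, y down, z forward; pixel columns grow to the right and rows downward; lengths in mm; the calibration is good to about 2 mm. A picture is of the moment at which its call begins: read the wrist's pose just before it. camera_model takes no time and is no camera call; for the wrist camera it gives the pose at the moment of the call.
- arm.close_job(): hands the job in; it is judged then, once.
The state is a dict: "time_s": time; "joint_pos": joint angles; "qd": joint speeds; "effort": joint torques, N m; "position": TCP position; "tcp_rot": TCP orientation; "contact_force": force on the tool from outside, world axes, zero at the start; "wrist_torque": the same for the moment, N m; "width": finger opening in mm; "finger_force": force on a finger pad.
Only numpy, scipy, OpenCV 4.12 (cv2) and the standard library are available. Lean on these libraries where they do the work, as an engineer would, in place of code of your own. Each camera call takes 0.05 s, during which the arm holds its last target. There are 200 camera calls.

## Working session

There is one attempt and no reset: what is moved stays moved. The work goes in short steps, Python scripts to look and compute and a shell command to move; the robot and the scene stay as the last step left them, time stands still between calls to the robot, and variables do not carry over. Pictures are saved under pics/ and viewed, at most 14 in all, crops included, and the job is handed in when it is done.

```bash
mkdir -p pics
cat > h.py <<'E'
from rig import arm
import numpy as np, cv2
from scipy.spatial.transform import Rotation as R
def snap(n,f):
    m=arm.camera_model(n); im=arm.get_image(n); cv2.imwrite('pics/'+f,im[:,:,::-1]); return im,m
def px2w(m,u,v,z):
    x=(u-m['cx'])/m['fx'];y=(v-m['cy'])/m['fy']
    a,b=x,y
    for _ in range(20):
        s=1+m['k1']*(a*a+b*b); a,b=x/s,y/s
    T=np.array(m['T']); d=T[:3,:3]@[a,b,1]; o=T[:3,3]
    return o+d*(z-o[2])/d[2]
def w2px(m,p):
    T=np.array(m['T']); c=T[:3,:3].T@(np.array(p)-T[:3,3]); a,b=c[:2]/c[2]; s=1+m['k1']*(a*a+b*b)
    return m['fx']*a*s+m['cx'],m['fy']*b*s+m['cy']
def rel(target,yaw=None):
    """shift (units 100mm) and turn (2pi) from current pose to TCP target, tool down, tool y axis along world yaw"""
    o=arm.get_obs(); R0=R.from_rotvec(o['tcp_rot']); s=R0.inv().apply(np.array(target)-o['position'])/100
    print('shift',s.round(3))
    if yaw is not None:
        for k in (0,np.pi):
            y=np.array([np.cos(yaw+k),np.sin(yaw+k),0]); z=np.array([0,0,-1.]); x=np.cross(y,z)
            R1=R.from_matrix(np.c_[x,y,z]); print('turn',((R0.inv()*R1).as_rotvec()/2/np.pi).round(4))
E
python3 - <<'E'
from h import *
o=arm.get_obs(); print(o)
for n in ('top','scene'):
    im,m=snap(n,n+'0.png'); print(n,m)
E
```

```text
{'time_s': 0.0, 'joint_pos': array([-1.21820706,  0.53715901, -0.0044206 ,  1.53880946,  0.00260389,
        1.0672874 , -0.07121464]), 'qd': array([-0.00085481,  0.00039436, -0.00053724,  0.00082283, -0.00020731,
        0.00030421, -0.00138556]), 'effort': array([-5.14931362e-04, -5.70987725e+01,  9.90586393e-01, -2.51603776e+01,
       -5.61842113e-02,  1.79332390e-02,  1.56605042e-04]), 'position': array([264.11852435, 593.29936261, 245.86868821]), 'tcp_rot': array([-6.52924800e-01, -3.07277664e+00,  2.58222795e-03]), 'contact_force': array([-0.44927863, -0.13530981, -0.11778733]), 'wrist_torque': array([-0.05801718, -0.02477937, -0.05143905]), 'finger_force': 0.0, 'width': 87.99862343379334}
top {'fx': 523.943746409609, 'fy': 523.943746409609, 'cx': 321.75951187560025, 'cy': 231.5258027372999, 'k1': 0.011894034183092893, 'T': array([[ 1.95481859e-02, -9.74812964e-01,  2.22165598e-01,
         2.75047314e+02],
       [-9.99805521e-01, -1.84803613e-02,  6.88445240e-03,
        -2.11375800e+00],
       [-2.60535294e-03, -2.22256970e-01, -9.74984642e-01,
         1.28040407e+03],
       [ 0.00000000e+00,  0.00000000e+00,  0.00000000e+00,
         1.00000000e+00]])}
scene {'fx': 454.1537095160014, 'fy': 454.1537095160014, 'cx': 315.03573301715164, 'cy': 241.8733799107231, 'k1': -0.09606198564389348, 'T': array([[ 6.23127713e-01,  6.09958385e-01, -4.89553493e-01,
         1.07356310e+03],
       [ 7.81978328e-01, -4.97793050e-01,  3.75115947e-01,
        -3.95942348e+02],
       [-1.48912096e-02, -6.16565364e-01, -7.87162883e-01,
         8.99869688e+02],
       [ 0.00000000e+00,  0.00000000e+00,  0.00000000e+00,
         1.00000000e+00]])}
```

View pics/top0.png

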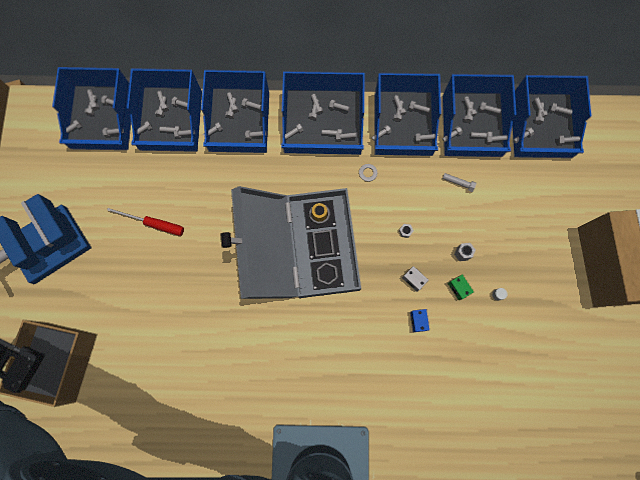

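View pics/scene0.png

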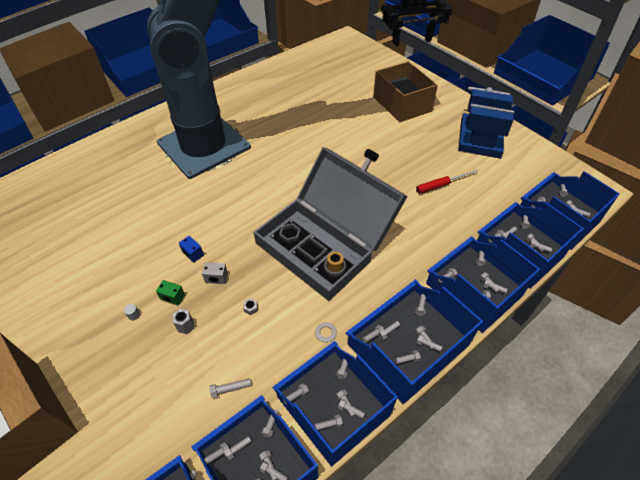

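The top view gives these candidates:
- **Nuts:** hexagon nuts at (405,231), which looks small and short, and (466,251), which is larger and taller in the scene view.
- **Blocks:** grey at (415,279), green at (460,288) and blue at (420,321).

I choose the nut at (466,251) and the grey block. The nests from top to bottom are round with the bush (319,212), rectangular (324,243) and hexagonal (327,274). The hinge is on the left and the knob is at (226,240). I'll check the choice in one close crop.

Run:
```python
import cv2
im=cv2.imread('pics/top0.png')
a=cv2.resize(im[180:310,210:375],None,fx=4.5,fy=4.5,interpolation=cv2.INTER_CUBIC)[:, :]
cv2.imwrite('pics/c_case.png',a)
b=cv2.resize(im[215:335,385:515],None,fx=5,fy=5,interpolation=cv2.INTER_CUBIC)
cv2.imwrite('pics/c_parts.png',b);print(a.shape,b.shape)
```

```text
(585, 742, 3) (600, 650, 3)
```

View pics/c_case.png

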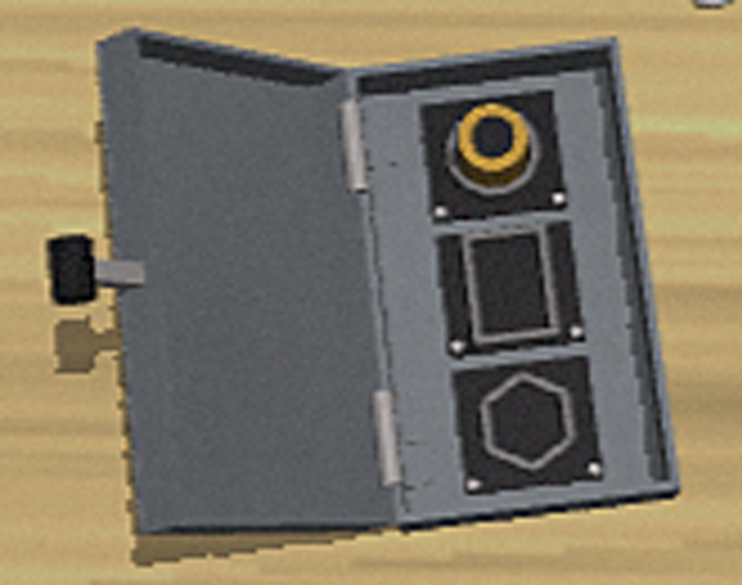

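View pics/c_parts.png

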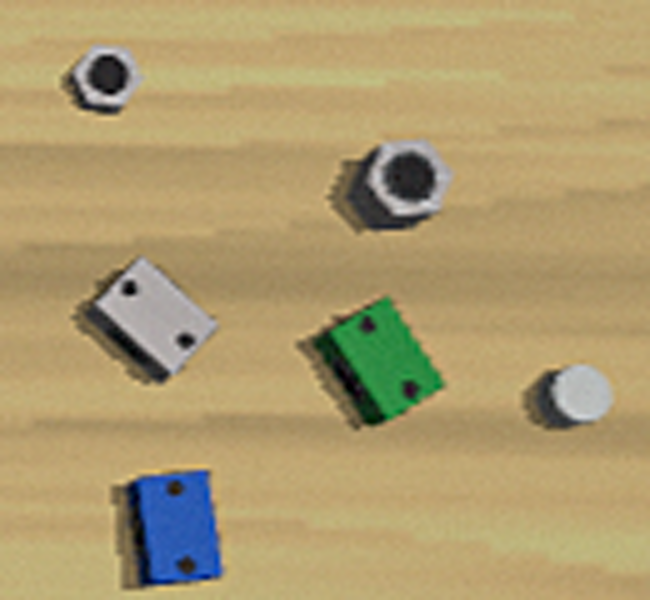

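The crop confirms the choice: the tall nut's top is at about (409,178) in crop pixels, and the grey block's top centre is at about (157,314). The case crop shows the rectangular nest at about (512,285), the hexagonal nest at (528,421) and the knob at (71,269).

Run:
```python
from h import *
m=arm.camera_model('top')
def P(u,v,z): return px2w(m,385+(u+.5)/5-.5,215+(v+.5)/5-.5,z)
def C(u,v,z): return px2w(m,210+(u+.5)/4.5-.5,180+(v+.5)/4.5-.5,z)
print('nut',P(409,178,45),'vert ang',np.degrees(np.arctan2(*(P(451,177,45)-P(366,183,45))[1::-1])))
b=P(157.5,314,40);d=P(186,340,40)-P(129,288,40);print('block',b,np.degrees(np.arctan2(d[1],d[0])))
print([P(*q,40).round(1)[:2] for q in((95,305),(143,258),(217,325),(168,372))])
print('short',P(105,76,18),'green',P(390,360,40),'spacer',P(580,395,30))
for q in((465,236),(547,226),(559,334),(475,343)): print('rect',C(*q,20))
for q in((524,374),(571,395),(575,437),(531,468),(485,442),(481,402)): print('hex',C(*q,20))
print('bush',C(492,137,48))
for q in((352,72),(615,40),(678,492),(402,525)): print('rim',C(*q,45))
for q in((524,155),(578,331),(594,468),(473,485),(457,345),(441,212)): print('screw',C(*q,5))
for q in((349,102),(356,190),(376,392),(388,485)): print('hinge',C(*q,45))
print('knob', C(71,269,45+190.4*np.sin(2.3-np.arctan(12.5/190))))
for a in(2.27,2.3,2.33):print(np.sin(a)*190-12.5*np.cos(a))
```

```text
nut [ 517.25700425 -340.63478004   45.        ] vert ang -84.79523819360115
block [ 450.05971756 -219.88554357   40.        ] -132.52072986632317
[array([ 453.8, -190.3]), array([ 476.9, -213.5]), array([ 445.4, -248. ]), array([ 422.5, -224.3])]
short [ 571.00676112 -200.272163     18.        ] green [ 430.31039547 -329.33777097   40.        ] spacer [ 416.68093681 -421.3961768    30.        ]
rect [560.49794789  28.50161406  20.        ]
rect [566.97559141 -16.35252008  20.        ]
rect [506.91563818 -23.8027171   20.        ]
rect [501.08683563  21.68992498  20.        ]
hex [484.57899884  -5.19174141  20.        ]
hex [473.59658615 -30.76019228  20.        ]
hex [450.83848914 -33.21213708  20.        ]
hex [433.67346722  -9.8464544   20.        ]
hex [447.20719814  15.10885766  20.        ]
hex [468.85351817  17.73108986  20.        ]
bush [609.35658801  14.49085937  48.        ]
rim [645.4605885  91.7189452  45.       ]
rim [666.41077192 -51.66597401  45.        ]
rim [419.40498104 -86.93573806  45.        ]
rim [399.36768402  57.20601351  45.        ]
screw [610.94229213  -3.03259005   5.        ]
screw [511.54906181 -34.47613319   5.        ]
screw [436.2200327  -44.10232193   5.        ]
screw [425.72695051  21.31054403   5.        ]
screw [502.47467701  31.82741524   5.        ]
screw [577.32212715  42.5271542    5.        ]
hinge [628.42258804  92.77607045  45.        ]
hinge [579.17412764  87.31231777  45.        ]
hinge [469.28862253  73.02615178  45.        ]
hinge [420.14677914  65.16439074  45.        ]
knob [501.42905546 209.26335499 195.00397903]
153.46254621447744
150.01244057957467
146.4273338736862
```

Run:
```python
from h import *
o=arm.get_obs(); print(R.from_rotvec(o['tcp_rot']).as_matrix().round(3))
rel([517,-341,250],np.radians(65.2))
m=arm.camera_model('wrist'); R0=R.from_rotvec(o['tcp_rot']).as_matrix(); T=m['T']
print('cam in tool',R0.T@(T[:3,3]-o['position']),(R0.T@T[:3,:3]).round(3),m['fx'],m['cx'],m['cy'],m['k1'])
# shift expressed in tool frame after turn to 65.2
for k in(0,np.pi):
    a=np.radians(65.2)+k; y=np.array([np.cos(a),np.sin(a),0]);x=np.cross(y,[0,0,-1]); d=np.array([517,-341,250])-o['position']; print(d@x,d@y)
```

```text
[[-0.914  0.407 -0.001]
 [ 0.407  0.914 -0.001]
 [-0.    -0.002 -1.   ]]
shift [-6.11  -7.508 -0.029]
turn [-0.0002  0.      0.0022]
turn [-0.000e+00 -4.000e-04 -4.978e-01]
cam in tool [  75.21618715   -1.50401517 -137.97406594] [[-0.    -0.956 -0.294]
 [ 1.     0.    -0.001]
 [ 0.001 -0.294  0.956]] 362.61899935750006 318.1781597902603 240.28413645230455 -0.060409709285152643
-621.4490188340017 -742.1026420446736
621.4490188340015 742.1026420446736
```

```bash
W="python3 -m handwheel"
$W '[[0.1,[-0.5,-0.47,0],[0,0,0]],[0.1,[-1,-0.94,0],[0,0,0]],[0.1,[-1,-0.94,0],[0,0,0]]]' 
for i in 1; do :; done
$W '[[0.1,[-0.5,-0.47,0],[0,0,0]],[0.1,[-1,-0.94,0],[0,0,0]],[0.1,[-1,-0.94,0],[0,0,0]]]' >/dev/null
$W '[[0.1,[-0.5,-0.47,0],[0,0,0]],[0.1,[-1,-0.94,0],[0,0,0]],[0.1,[-1,-0.94,0],[0,0,0]]]' >/dev/null
$W '[[0.1,[-0.5,-0.47,0],[0,0,0]],[0.1,[-1,-0.94,0],[0,0,0]],[0.1,[-1,-0.94,0],[0,0,0]]]'
```

```text
time_s: 0.4
position: [318.7, 464.0, 246.2]
tcp_rot: [0.655, 3.072, -0.003]
contact_force: [0.4, -0.6, 1.0]
width: 78.8
finger_force: 0.0
time_s: 1.3
position: [477.4, 84.4, 246.7]
tcp_rot: [0.656, 3.072, -0.001]
contact_force: [0.6, -0.1, 0.2]
width: 79.3
finger_force: 0.0
```

```bash
W="python3 -m handwheel"
$W '[[0.1,[-0.27,-0.47,0],[0,0,0]],[0.1,[-0.53,-0.94,0],[0,0,0]],[0.1,[-0.53,-0.94,0],[0,0,0]]]' >/dev/null
$W '[[0.1,[-0.27,-0.47,0],[0,0,0]],[0.1,[-0.53,-0.94,0],[0,0,0]],[0.1,[-0.53,-0.94,0],[0,0,0]]]' >/dev/null
$W '[[0.1,[-0.27,-0.47,0],[0,0,0]],[0.1,[-0.53,-0.94,0],[0,0,0]],[0.1,[-0.53,-0.94,0],[0,0,0]]]' >/dev/null
$W '[[0.1,[-0.27,-0.47,0],[0,0,0]],[0.1,[-0.53,-0.94,0.3],[0,0,0]],[0.1,[-0.53,-0.94,0.8],[0,0,0]],[0.1,[-0.53,-0.94,0.8],[0,0,0]],[0.1,[-0.53,-0.94,0.8],[0,0,0]],[0.1,[-0.53,-0.94,0.8],[0,0,0]],[0.1,[-0.53,-0.94,0.8],[0,0,0]]]'
cat >> h.py <<'E'
def comps(im,mask,minA=60):
    n,l,s,c=cv2.connectedComponentsWithStats(mask.astype(np.uint8))
    return [(i,s[i],c[i],l==i) for i in range(1,n) if s[i][4]>=minA]
E
python3 - <<'E'
from h import *
im,m=snap('wrist','w1.png'); print(arm.get_obs()['position'])
E
```

```text
time_s: 2.9
position: [519.3, -341.1, 168.9]
tcp_rot: [0.649, 3.07, -0.0]
contact_force: [-0.6, 0.2, -0.1]
width: 79.5
finger_force: 0.0
[ 519.15183645 -341.3705658   168.80967943]
```

View pics/w1.png

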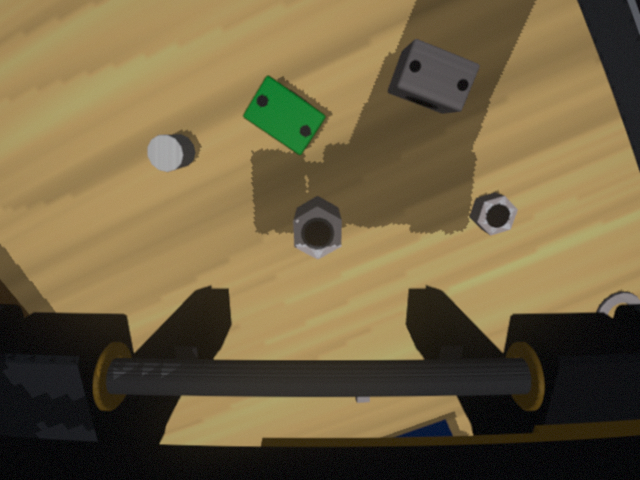

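The wrist view shows the long nut's top at about (317,233), with flats left and right that are square to the fingers. The grey block's holes are at (415,66) and (463,85).

Run:
```python
from h import *
m=arm.camera_model('wrist')
c=px2w(m,317.5,232.5,45); print(c)
for q in((294,244),(341,244),(294,221),(342,221),(318,257)): print(px2w(m,*q,45))
v=px2w(m,294,221,45)-px2w(m,294,244,45);v2=px2w(m,342,221,45)-px2w(m,341,244,45)
print(np.degrees([np.arctan2(*v[1::-1]),np.arctan2(*v2[1::-1])]))
rel([*c[:2],24],np.radians(65.2))
a,b=px2w(m,415,66,40),px2w(m,463,85,40);d=b-a;print('block',(a+b)/2,np.degrees(np.arctan2(d[1],d[0])),np.hypot(*d[:2]))
```

```text
[ 517.85374071 -343.09738456   45.        ]
[ 518.92221328 -363.05699109   45.        ]
[ 533.35430738 -330.49409359   45.        ]
[ 502.6471575  -355.45747483   45.        ]
[ 517.10329661 -322.84143942   45.        ]
[ 535.85846213 -350.67077106   45.        ]
[154.9701271  154.78410037]
shift [ 0.01  -0.022  1.448]
turn [0.0001 0.0005 0.0025]
turn [-8.000e-04  1.000e-04 -4.975e-01]
block [ 450.47300695 -221.77667426   40.        ] 47.351639024798956 36.2846089654401
```

```bash
W="python3 -m handwheel"
$W '[[0.1,[0.01,-0.02,0.4],[0,0,0.002]],[0.1,[0.01,-0.02,0.8],[0,0,0.002]],[0.1,[0.01,-0.02,0.8],[0,0,0.002]],[0.1,[0.01,-0.02,0.8],[0,0,0.002]]]'
$W '[[0.1,[0,0,0.3],[0,0,0]],[0.1,[0,0,0.5],[0,0,0]],[0.1,[0,0,0.63],[0,0,0]],[0.1,[0,0,0.63],[0,0,0]],[0.1,[0,0,0.63],[0,0,0]],[0.1,[0,0,0.63],[0,0,0]]]'
```

```text
time_s: 3.35
position: [516.5, -343.4, 88.0]
tcp_rot: [0.671, 3.068, -0.0]
contact_force: [0.4, -0.1, 1.0]
width: 79.1
finger_force: 0.0
time_s: 3.95
position: [517.0, -344.2, 25.4]
tcp_rot: [0.672, 3.066, -0.001]
contact_force: [-0.0, 0.1, 0.5]
width: 79.6
finger_force: 0.0
```

```bash
W="python3 -m handwheel"
$W '[[1,[0,0,0],[0,0,0]],[1,[0,0,0],[0,0,0]],[1,[0,0,0],[0,0,0]],[1,[0,0,0],[0,0,0]],[1,[0,0,0],[0,0,0]],[1,[0,0,0],[0,0,0]],[1,[0,0,0],[0,0,0]],[1,[0,0,0],[0,0,0]],[1,[0,0,0],[0,0,0]],[1,[0,0,0],[0,0,0]]]'
$W '[[1,[0,0,-0.2],[0,0,0]],[1,[0,0,-0.6],[0,0,0]],[1,[0,0,-0.9],[0,0,0]],[1,[0,0,-0.9],[0,0,0]]]'
$W '[[1,[0,0,-0.4],[0,0,0.023]],[1,[0,0,-0.6],[0,0,0.046]],[1,[0,0,-0.6],[0,0,0.069]],[1,[0,0,-0.6],[0,0,-0.092]],[1,[0,0,-0.6],[0,0,-0.092]]]' >/dev/null
python3 - <<'E'
from h import *
o=arm.get_obs();print(o['position'],o['tcp_rot'],o['width'],o['finger_force'])
rel([458,-10,170],np.radians(98))
E
```

```text
time_s: 4.95
position: [516.1, -343.3, 23.8]
tcp_rot: [0.672, 3.069, 0.0]
contact_force: [1.4, 2.0, 0.2]
width: 35.3
finger_force: 30.0
time_s: 5.35
position: [517.6, -345.8, 117.6]
tcp_rot: [0.672, 3.062, -0.005]
contact_force: [0.4, -0.2, -1.9]
width: 35.9
finger_force: 30.0
[ 514.90840305 -343.06461965  172.10930877] [-8.66182944e-01 -3.01695643e+00  6.30411340e-04] 35.58057221931872 29.99700592830777
shift [2.249 2.522 0.024]
turn [-0.     -0.0005 -0.1112]
turn [-0.0006  0.      0.3888]
```

```bash
W="python3 -m handwheel"
$W '[[1,[0,0,0],[0,0,-0.023]],[1,[0,0,0],[0,0,-0.046]],[1,[0,0,0],[0,0,-0.069]],[1,[0,0,0],[0,0,-0.092]],[1,[0,0,0],[0,0,-0.1112]],[1,[0,0,0],[0,0,-0.1112]]]' >/dev/null
$W '[[1,[0.01,0.3,0],[0,0,0]],[1,[0.02,0.6,0],[0,0,0]],[1,[0.02,0.84,0],[0,0,0]]]' >/dev/null
$W '[[1,[0.01,0.4,0],[0,0,0]],[1,[0.02,0.84,0],[0,0,0]]]' >/dev/null
$W '[[1,[0.01,0.4,0],[0,0,0]],[1,[0.02,0.84,0],[0,0,0]]]' >/dev/null
$W '[[1,[0.01,0.4,0],[0,0,0]],[1,[0.02,0.7,0],[0,0,0]],[1,[0.02,0.84,0],[0,0,0]],[1,[0.02,0.84,0],[0,0,0]],[1,[0.02,0.84,0],[0,0,0]],[1,[0.02,0.84,0],[0,0,0]],[1,[0.02,0.84,0],[0,0,0]]]'
python3 - <<'E'
from h import *
im,m=snap('wrist','w2.png'); print(arm.get_obs()['position'])
print(w2px(m,[458,-10,20]))
E
```

```text
time_s: 7.85
position: [463.2, -12.9, 173.6]
tcp_rot: [0.206, -3.135, 0.001]
contact_force: [0.1, 0.1, -1.9]
width: 35.6
finger_force: 30.0
[463.265176   -12.66114215 173.64507461]
(np.float64(324.7734477128401), np.float64(219.22976534204184))
```

View pics/w2.png

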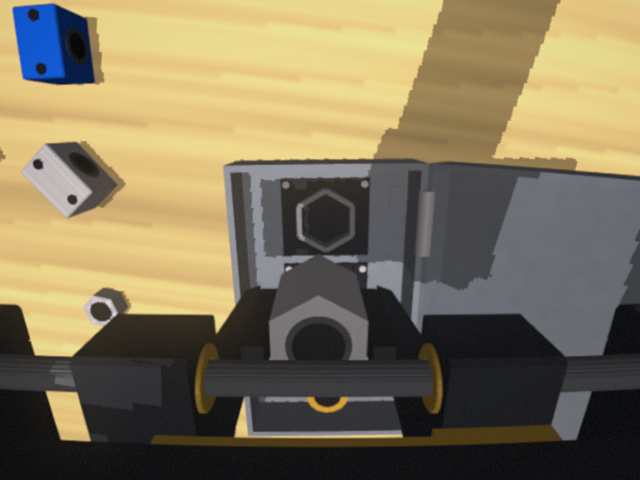

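The nut is held. The hexagonal nest is clear at about (325.5,219.5), and the case is square to the tool.

Run:
```python
from h import *
m=arm.camera_model('wrist')
o=arm.get_obs();print(o['position'],o['tcp_rot'])
n=px2w(m,325.6,219.5,20);print(n)
s=[px2w(m,*q,5)[:2] for q in((286,184),(364,184))];d=s[1]-s[0];print('case x yaw',np.degrees(np.arctan2(d[1],d[0])),np.hypot(*d))
# nut seen in hand
R0=R.from_rotvec(o['tcp_rot']).as_matrix()
for q in((319,297),(270,322),(368,322)):
    p=px2w(m,*q,o['position'][2]+21);print('nut top',R0.T@(p-o['position']))
for q in((319,255),):
    p=px2w(m,*q,o['position'][2]-24);print('nut bottom',R0.T@(p-o['position']))
rel(n,None)
```

```text
[463.265176   -12.66114215 173.64507461] [ 2.06251562e-01 -3.13480304e+00  5.05684670e-04]
[458.15467727  -9.06692761  20.        ]
case x yaw 97.55277788984041 65.98891223765378
nut top [ 19.15525892  -1.43972452 -20.99890868]
nut top [  9.08317903 -19.27634898 -20.99352459]
nut top [  9.09856744  16.40621327 -21.00495887]
nut bottom [19.11965297 -1.37397887 24.00107141]
shift [0.046 0.043 1.536]
```

```bash
W="python3 -m handwheel"
$W '[[1,[0.06,0.055,0.2],[0,0,0]],[1,[0.06,0.055,0.6],[0,0,0]],[1,[0.06,0.055,0.6],[0,0,0]]]' >/dev/null
$W '[[1,[0,0,0.3],[0,0,0]],[1,[0,0,0.54],[0,0,0]],[1,[0,0,0.54],[0,0,0]],[1,[0,0,0.54],[0,0,0]],[1,[0,0,0.54],[0,0,0]],[1,[0,0,0.54],[0,0,0]]]'
python3 - <<'E'
from h import *
im,m=snap('wrist','w3.png'); o=arm.get_obs(); print(o['position'],o['tcp_rot'])
cv2.imwrite('pics/w3c.png',cv2.resize(im[160:400,220:440,::-1],None,fx=2.5,fy=2.5,interpolation=cv2.INTER_CUBIC))
E
```

```text
time_s: 8.8
position: [457.6, -6.9, 61.1]
tcp_rot: [-0.21, 3.132, 0.0]
contact_force: [0.4, -0.2, -2.1]
width: 35.5
finger_force: 30.0
[457.37304376  -6.87802836  60.90728029] [-2.09733061e-01  3.13245557e+00  8.45487530e-05]
```

View pics/w3c.png

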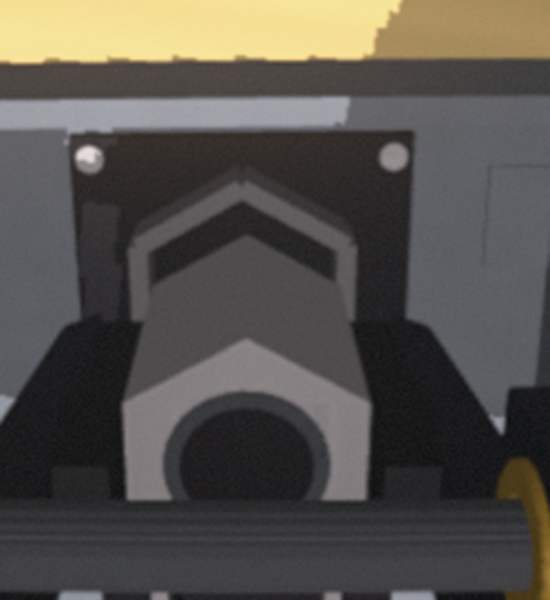

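Run:
```python
from h import *
m=arm.camera_model('wrist'); o=arm.get_obs(); R0=R.from_rotvec(o['tcp_rot']).as_matrix();z=o['position'][2]
def t(q,h): 
    p=px2w(m,220+(q[0]+.5)/2.5-.5,160+(q[1]+.5)/2.5-.5,h); return (R0.T@(p-o['position'])).round(1)
zb=z-24.4
print('nut bot vertex',t((247,236),zb), t((152,287),zb),t((337,282),zb))
print('nut top',t((247,339),zb+45),t((124,402),zb+45),t((371,402),zb+45))
print('nest in/out vertex',t((242,201),20),t((240,182),20),'walls L',t((130,250),20),t((150,250),20),'R',t((335,250),20),t((355,250),20))
```

```text
nut bot vertex [19.4 -1.6 24.4] [  9.  -20.   24.4] [10.  15.7 24.4]
nut top [ 19.6  -1.6 -20.6] [  9.5 -19.6 -20.6] [  9.5  16.5 -20.6]
nest in/out vertex [21.3 -2.6 40.9] [25.4 -3.  40.9] walls L [ 10.5 -26.2  40.9] [ 10.5 -22.   40.9] R [10.5 16.9 40.9] [10.5 21.1 40.9]
```

```bash
W="python3 -m handwheel"
$W '[[1,[-0.007,-0.01,0],[0,0,0]],[1,[-0.007,-0.01,0.06],[0,0,0]],[1,[-0.007,-0.01,0.12],[0,0,0]],[1,[-0.007,-0.01,0.18],[0,0,0]],[1,[-0.007,-0.01,0.22],[0,0,0]],[1,[-0.007,-0.01,0.22],[0,0,0]],[1,[-0.007,-0.01,0.22],[0,0,0]]]'
$W '[[1,[0,0,0.03],[0,0,0]],[1,[0,0,0.06],[0,0,0]],[1,[0,0,0.06],[0,0,0]],[1,[0,0,0.06],[0,0,0]]]'
```

```text
time_s: 9.55
position: [457.2, -7.8, 37.5]
tcp_rot: [0.21, -3.134, 0.0]
contact_force: [0.5, -0.3, -2.0]
width: 35.5
finger_force: 30.0
time_s: 9.95
position: [457.4, -7.8, 31.7]
tcp_rot: [-0.21, 3.134, 0.0]
contact_force: [0.4, 0.0, -2.1]
width: 36.0
finger_force: 30.0
```

```bash
W="python3 -m handwheel"
$W '[[1,[0,0,0.01],[0,0,0]],[1,[0,0,0.015],[0,0,0]],[1,[0,0,0.015],[0,0,0]]]'
```

```text
time_s: 10.25
position: [457.5, -7.8, 31.6]
tcp_rot: [-0.21, 3.134, 0.001]
contact_force: [-4.6, 0.1, 23.3]
width: 35.7
finger_force: 30.0
```

```bash
W="python3 -m handwheel"
$W '[[0.35,[0,0,-0.01],[0,0,0]],[0.35,[0,0,-0.01],[0,0,0]],[0.35,[0,0,-0.01],[0,0,0]],[0.35,[0,0,-0.01],[0,0,0]],[0.35,[0,0,-0.01],[0,0,0]]]'
$W '[[0.35,[0,0,-0.2],[0,0,0]],[0.35,[0,0,-0.6],[0,0,0]],[0.35,[0,0,-0.9],[0,0,0]],[0.35,[0,0,-0.9],[0,0,0]]]'
$W '[[0.35,[0,-0.5,-0.3],[0,0,0]],[0.35,[0,-1,-0.45],[0,0,0]],[0.35,[0,-1,-0.45],[0,0,0]]]' > /dev/null
python3 - <<'E'
from h import *
rel([450.5,-221.8,165],np.radians(137.4)); o=arm.get_obs();print(o['position'])
E
```

```text
time_s: 10.75
position: [457.3, -7.8, 31.1]
tcp_rot: [0.21, -3.134, 0.0]
contact_force: [-0.0, 0.2, -1.4]
width: 57.2
finger_force: 0.0
time_s: 11.15
position: [459.8, -7.8, 124.3]
tcp_rot: [-0.209, 3.128, 0.0]
contact_force: [1.1, 0.2, -0.3]
width: 57.5
finger_force: 0.0
shift [ 0.348 -1.058  0.027]
turn [-0.0006  0.0002 -0.1114]
turn [3.000e-04 8.000e-04 3.886e-01]
[ 471.584425   -112.4531221   167.43950627]
```

```bash
W="python3 -m handwheel"
$W '[[0.35,[0.18,-0.5,0],[0,0,-0.023]],[0.35,[0.35,-0.95,0],[0,0,-0.046]],[0.35,[0.35,-0.95,0],[0,0,-0.069]],[0.35,[0.35,-0.95,0],[0,0,-0.092]],[0.35,[0.35,-0.95,0],[0,0,-0.111]],[0.35,[0.35,-0.95,0],[0,0,-0.111]],[0.35,[0.35,-0.95,0],[0,0,-0.111]],[0.35,[0.35,-0.95,0],[0,0,-0.111]]]'
python3 - <<'E'
from h import *
im,m=snap('wrist','w4.png'); o=arm.get_obs(); print(o['position'])
u,v=w2px(m,[450.5,-221.8,40]);print(u,v)
a=im[int(v)-70:int(v)+70,int(u)-80:int(u)+80].astype(int)
g=(a.min(2)>90)&(a.max(2)-a.min(2)<30)
for i,s,c,l in comps(a,g,150):
    p=np.argwhere(l)[:,::-1].astype(np.float32)+[int(u)-80,int(v)-70]; r=cv2.minAreaRect(p.astype(np.float32));print(s,r)
    print([px2w(m,*q,40)[:2].round(1) for q in cv2.boxPoints(r)],px2w(m,*r[0],40))
cv2.imwrite('pics/w4c.png',cv2.resize(a.astype(np.uint8)[:,:,::-1],None,fx=4,fy=4))
rel([450.5,-221.8,23],np.radians(137.4))
E
```

```text
time_s: 12.25
position: [448.5, -205.3, 165.8]
tcp_rot: [1.268, -2.874, -0.001]
contact_force: [-0.0, 0.8, -0.2]
width: 57.4
finger_force: 0.0
[ 448.56905605 -205.3846383   165.90708381]
302.9473093630216 221.74851353339437
[  59   38   45   63 2418] ((303.0, 220.0), (62.0, 44.0), 90.0)
[array([ 445.5, -250.6]), array([ 421.8, -228.9]), array([ 453.8, -193.5]), array([ 478.8, -216.3])] [ 449.5502494 -222.7572777   40.       ]
shift [ 0.108 -0.126  1.429]
turn [ 0.0001 -0.      0.0006]
turn [ 1.000e-04  1.000e-04 -4.994e-01]
```

View pics/w4c.png

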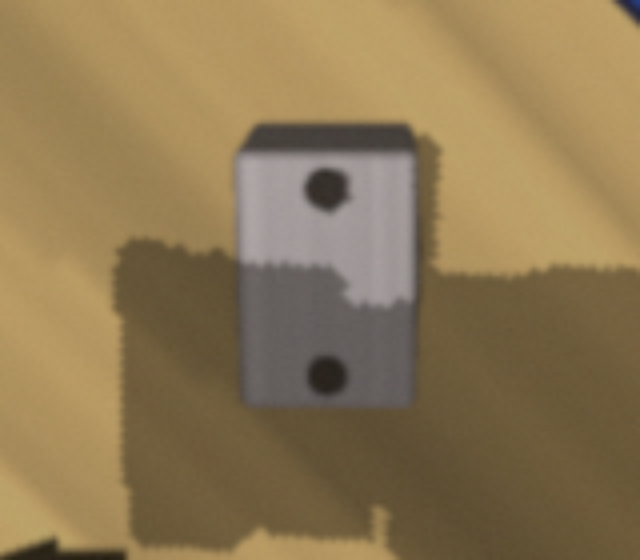

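```bash
W="python3 -m handwheel"
$W '[[0.35,[0.05,-0.06,0.2],[0,0,0]],[0.35,[0.11,-0.12,0.6],[0,0,0]],[0.35,[0.11,-0.12,0.8],[0,0,0]],[0.35,[0.11,-0.12,0.8],[0,0,0]],[0.35,[0.11,-0.12,0.8],[0,0,0]]]'
$W '[[0.35,[0,0,0.3],[0,0,0]],[0.35,[0,0,0.5],[0,0,0]],[0.35,[0,0,0.62],[0,0,0]],[0.35,[0,0,0.62],[0,0,0]],[0.35,[0,0,0.62],[0,0,0]],[0.35,[0,0,0.62],[0,0,0]]]'
```

```text
time_s: 12.8
position: [450.3, -221.7, 86.5]
tcp_rot: [1.269, -2.874, -0.0]
contact_force: [-1.2, 0.2, 0.2]
width: 56.9
finger_force: 0.0
time_s: 13.4
position: [451.0, -222.3, 25.4]
tcp_rot: [-1.268, 2.873, -0.002]
contact_force: [0.7, -0.6, -0.0]
width: 57.4
finger_force: 0.0
```

```bash
W="python3 -m handwheel"
$W '[[0.35,[0,0,0.02],[0,0,0]],[1,[0,0,0.02],[0,0,0]],[1,[0,0,0.02],[0,0,0]],[1,[0,0,0.02],[0,0,0]],[1,[0,0,0.02],[0,0,0]],[1,[0,0,0.02],[0,0,0]],[1,[0,0,0.02],[0,0,0]],[1,[0,0,0.02],[0,0,0]]]'
$W '[[1,[0,0,-0.2],[0,0,0]],[1,[0,0,-0.6],[0,0,0]],[1,[0,0,-0.95],[0,0,0]],[1,[0,0,-0.95],[0,0,0]]]'
$W '[[1,[0,0,-0.3],[0,0,0.023]],[1,[0,0,-0.5],[0,0,0.046]],[1,[0,0,-0.5],[0,0,0.069]],[1,[0,0,-0.5],[0,0,0.092]],[1,[0,0,-0.5],[0,0,0.111]],[1,[0,0,-0.5],[0,0,0.111]],[1,[0,0,-0.5],[0,0,0.111]]]'
python3 - <<'E'
from h import *
rel([532,0,170],np.radians(97.6)); o=arm.get_obs();print(o['position'])
E
```

```text
time_s: 14.2
position: [449.8, -221.7, 22.3]
tcp_rot: [1.268, -2.874, -0.001]
contact_force: [-2.2, 0.5, 5.9]
width: 33.7
finger_force: 30.0
time_s: 14.6
position: [453.0, -223.4, 120.9]
tcp_rot: [-1.266, 2.869, -0.009]
contact_force: [0.2, -1.3, -2.8]
width: 33.7
finger_force: 30.0
time_s: 15.3
position: [449.7, -221.8, 166.3]
tcp_rot: [0.215, -3.133, -0.0]
contact_force: [0.3, 0.9, -3.1]
width: 33.8
finger_force: 30.0
shift [-1.119  2.084 -0.037]
turn [ 0.     -0.0002  0.0007]
turn [ 3.000e-04  1.000e-04 -4.993e-01]
[ 449.71658573 -221.75278899  166.34036192]
```

```bash
W="python3 -m handwheel"
$W '[[1,[-0.2,0.35,0],[0,0,0]],[1,[-0.37,0.7,0],[0,0,0]],[1,[-0.37,0.7,0],[0,0,0]]]' >/dev/null
$W '[[1,[-0.2,0.35,0],[0,0,0]],[1,[-0.37,0.7,0],[0,0,0]],[1,[-0.37,0.7,0],[0,0,0]]]' >/dev/null
$W '[[1,[-0.2,0.35,0],[0,0,0]],[1,[-0.37,0.7,0],[0,0,0]],[1,[-0.37,0.7,0],[0,0,0]],[1,[-0.37,0.7,0],[0,0,0]],[1,[-0.37,0.7,0],[0,0,0]],[1,[-0.37,0.7,0],[0,0,0]]]'
python3 - <<'E'
from h import *
rel([532.7,2.2,61],np.radians(97.6)); o=arm.get_obs();print(o['position'])
E
```

```text
time_s: 16.5
position: [531.6, -0.8, 167.1]
tcp_rot: [0.207, -3.134, 0.001]
contact_force: [-0.6, 0.1, -1.8]
width: 33.3
finger_force: 30.0
shift [-0.015  0.029  1.061]
turn [-0.0001 -0.0001 -0.0001]
turn [-2.000e-04  2.000e-04  4.999e-01]
[531.6391636   -0.76504282 167.05820881]
```

```bash
W="python3 -m handwheel"
$W '[[1,[-0.015,0.03,0.2],[0,0,0]],[1,[-0.015,0.03,0.55],[0,0,0]],[1,[-0.015,0.03,0.55],[0,0,0]]]' >/dev/null
$W '[[1,[0,0,0.3],[0,0,0]],[1,[0,0,0.5],[0,0,0]],[1,[0,0,0.5],[0,0,0]],[1,[0,0,0.5],[0,0,0]],[1,[0,0,0.5],[0,0,0]],[1,[0,0,0.5],[0,0,0]]]'
python3 - <<'E'
from h import *
im,m=snap('wrist','w5.png'); o=arm.get_obs(); print(o['position'],o['tcp_rot'])
cv2.imwrite('pics/w5c.png',cv2.resize(im[160:400,220:440,::-1],None,fx=2.5,fy=2.5,interpolation=cv2.INTER_CUBIC))
E
```

```text
time_s: 17.4
position: [534.2, 4.1, 63.6]
tcp_rot: [-0.21, 3.132, -0.0]
contact_force: [0.5, 0.1, -2.8]
width: 33.6
finger_force: 30.0
[533.98354564   4.1442323   63.39515424] [-2.09881087e-01  3.13263146e+00 -9.72806992e-06]
```

View pics/w5c.png

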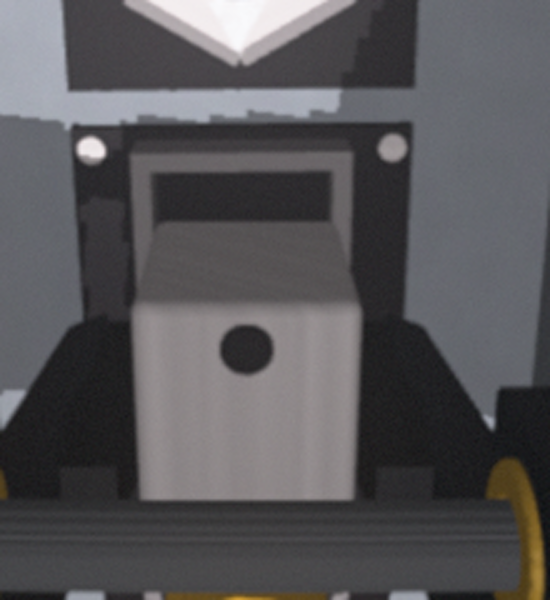

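Run:
```python
from h import *
m=arm.camera_model('wrist'); o=arm.get_obs(); R0=R.from_rotvec(o['tcp_rot']).as_matrix();z=o['position'][2]
def t(q,h): 
    p=px2w(m,220+(q[0]+.5)/2.5-.5,160+(q[1]+.5)/2.5-.5,h); return (R0.T@(p-o['position'])).round(1)
zb=z-22.5
print('bot',t((155,223),zb), t((338,223),zb))
print('top',t((134,303),zb+40),t((360,303),zb+40))
print('in',t((153,171),20),t((332,171),20),'out',t((131,152),20),t((353,152),20))
```

```text
bot [ 22.6 -18.8  22.5] [22.6 15.4 22.5]
top [ 23.8 -17.9 -17.5] [ 23.8  14.7 -17.5]
in [ 27.  -21.1  43.3] [27.  16.  43.3] out [ 31.1 -25.5  43.3] [31.1 20.2 43.3]
```

```bash
W="python3 -m handwheel"
$W '[[1,[0.018,-0.012,0],[0,0,0]],[1,[0.018,-0.012,0.08],[0,0,0]],[1,[0.018,-0.012,0.15],[0,0,0]],[1,[0.018,-0.012,0.2],[0,0,0]],[1,[0.018,-0.012,0.25],[0,0,0]],[1,[0.018,-0.012,0.28],[0,0,0]],[1,[0.018,-0.012,0.28],[0,0,0]],[1,[0.018,-0.012,0.28],[0,0,0]]]'
$W '[[1,[0,0,0.02],[0,0,0]],[1,[0,0,0.04],[0,0,0]],[1,[0,0,0.04],[0,0,0]]]'
```

```text
time_s: 18.25
position: [531.5, 2.7, 34.2]
tcp_rot: [0.21, -3.134, 0.0]
contact_force: [0.4, -0.1, -3.3]
width: 33.6
finger_force: 30.0
time_s: 18.55
position: [531.7, 2.7, 30.3]
tcp_rot: [-0.21, 3.134, -0.0]
contact_force: [0.0, -0.2, -1.3]
width: 33.8
finger_force: 30.0
```

```bash
W="python3 -m handwheel"
$W '[[1,[0,0,0.01],[0,0,0]],[1,[0,0,0.01],[0,0,0]]]'
$W '[[0.4,[0,0,-0.01],[0,0,0]],[0.4,[0,0,-0.01],[0,0,0]],[0.4,[0,0,-0.01],[0,0,0]],[0.4,[0,0,-0.01],[0,0,0]],[0.4,[0,0,-0.01],[0,0,0]]]'
$W '[[0.4,[0,0,-0.2],[0,0,0]],[0.4,[0,0,-0.6],[0,0,0]],[0.4,[0,0,-0.95],[0,0,0]],[0.4,[0,0,-0.95],[0,0,0]]]'
$W '[[0.4,[0,0,-0.4],[0,0,0]],[0.4,[0,0,-0.8],[0,0,0]],[0.4,[0,0,-0.95],[0,0,0]],[0.4,[0,0,-0.95],[0,0,0]]]'
$W '[[0.4,[0.2,0,-0.5],[0,0,0]],[0.4,[0.3,0.3,-0.7],[0,0,0]],[0.4,[0.3,0.7,-0.7],[0,0,0]],[0.4,[0.3,0.7,-0.7],[0,0,0]],[0.4,[0.3,0.7,-0.7],[0,0,0]],[0.4,[0.3,0.7,-0.7],[0,0,0]]]'
python3 - <<'E'
from h import *
im,m=snap('wrist','w6.png'); o=arm.get_obs(); print(o['position'],o['tcp_rot'])
im,m=snap('top','top1.png'); cv2.imwrite('pics/t1c.png',im[170:320,200:380,::-1])
# pairing image: left wrist view, right top crop
w=cv2.imread('pics/w6.png'); t=cv2.resize(cv2.imread('pics/t1c.png'),None,fx=3,fy=3,interpolation=cv2.INTER_CUBIC)
E
```

```text
time_s: 18.75
position: [531.7, 2.7, 30.3]
tcp_rot: [-0.21, 3.134, 0.0]
contact_force: [-4.6, -0.4, 10.6]
width: 33.8
finger_force: 30.0
time_s: 19.25
position: [531.5, 2.8, 30.1]
tcp_rot: [0.21, -3.135, -0.0]
contact_force: [0.3, 0.3, 0.2]
width: 53.1
finger_force: 0.0
time_s: 19.65
position: [534.6, 2.7, 129.3]
tcp_rot: [-0.209, 3.127, 0.0]
contact_force: [0.1, 0.6, 0.1]
width: 53.0
finger_force: 0.0
time_s: 20.05
position: [532.9, 2.8, 221.8]
tcp_rot: [-0.21, 3.131, 0.0]
contact_force: [-0.2, -0.8, -0.2]
width: 52.7
finger_force: 0.0
time_s: 20.65
position: [492.0, 67.0, 288.7]
tcp_rot: [0.208, -3.132, 0.002]
contact_force: [0.2, 0.0, -0.2]
width: 52.6
finger_force: 0.0
[492.19126585  66.78588628 288.98323893] [ 2.07183152e-01 -3.13269316e+00  1.37320376e-03]
```

View pics/w6.png

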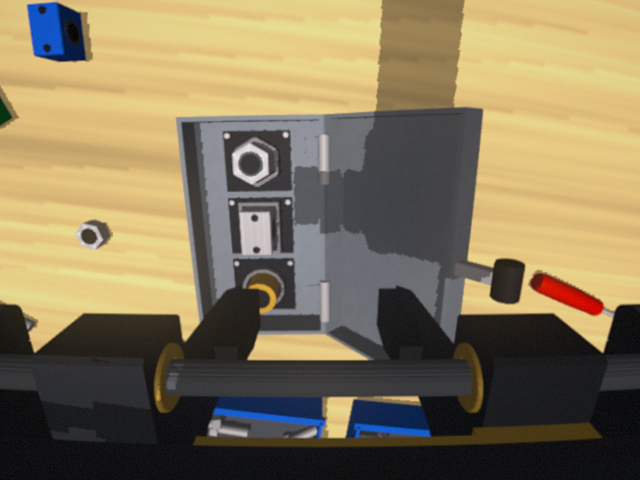

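The nut and the block both stand in their nests and the bush is undisturbed. The knob is at about (508,281), and the hinge barrels are at (324,159) and (324,301). Next I compute the knob and hinge positions.

Run:
```python
from h import *
m=arm.camera_model('wrist')
h=[px2w(m,*q,45) for q in((324,159),(324,301))];print('hinge',h,(h[0]+h[1])/2)
b=np.radians(7.6);cx=np.array([-np.sin(b),np.cos(b),0]);cy=np.array([-np.cos(b),-np.sin(b),0])
d=h[0]-h[1];print(np.degrees(np.arctan2(d[1],d[0]))-180)
C=np.array([533,2.2,0]);H=C+75*cx;H[2]=45;print('H prior',H)
print('case corner',px2w(m,178,118,45), 'prior',C-75*cx+125*cy, 'lid screws',)
for z in(175,178.5,182): 
    k=px2w(m,508,281,z);print('knob',k,(k-H)@cx,(k-H)@cy)
im=cv2.imread('pics/w6.png');g=im[240:320,470:530].max(2)<45
for i,s,c,l in comps(im,g,200): print(s+[470,240,0,0,0],c+[470,240])
mt=arm.camera_model('top'); 
for z in(178.5,):
    k=px2w(mt,210+71.5/4.5-.5,180+269.5/4.5-.5,z);print('knob top',k,(k-H)@cx,(k-H)@cy)
for a in(2.27,2.3,2.33):
    K=H+cx*(-190.4*np.cos(a+.0657))+[0,0,190.4*np.sin(a+.0657)];print(a,K,-190.4*np.cos(a+.0657),'wrist px',w2px(m,K),'top px',w2px(mt,K))
```

```text
hinge [array([445.08129857,  64.54283633,  45.        ]), array([605.38851501,  86.54858442,  45.        ])] [525.23490679  75.54571038  45.        ]
-352.1837253246223
H prior [523.08077073  76.54116552  45.        ]
case corner [423.1448351  -87.97915137  45.        ] prior [419.01728674 -88.6732143    0.        ] lid screws
knob [506.88031099 213.69699433 175.        ] 138.09360327595232 -2.0815873639949523
knob [505.63814426 211.49967433 178.5       ] 136.07987003624413 -0.559722787366038
knob [504.39597753 209.30235433 182.        ] 134.06613679653597 0.9621417892628124
[491 260  33  41 425] [501.15058824 275.52470588]
[470 315  60   5 261] [501.0651341  317.29885057]
knob top [504.87128799 212.47743565 178.5       ] 137.1504638935841 0.07108187619723694
2.27 [505.64331939 207.22878459 182.36390178] 131.8458133137882 wrist px (np.float64(505.15783637460356), np.float64(282.40813058130817)) top px (np.float64(227.5301155037102), np.float64(238.70751131637883))
2.3 [505.10622979 211.25408392 178.34731154] 135.90678609105177 wrist px (np.float64(507.7960435560366), np.float64(280.23872126753827)) top px (np.float64(225.9769778617675), np.float64(239.30729257912478))
2.33 [504.58531606 215.15815071 174.21071772] 139.84545193426632 wrist px (np.float64(510.1249494200123), np.float64(278.0718079720219)) top px (np.float64(224.50110647931967), np.float64(239.9082342902772))
```

```bash
W="python3 -m handwheel"
$W '[[0.35,[-0.15,0.4,0],[0,0,0.023]],[0.35,[-0.32,0.8,0],[0,0,0.046]],[0.35,[-0.32,1,0],[0,0,0.069]],[0.35,[-0.32,1,0],[0,0,0.092]],[0.35,[-0.32,1,0],[0,0,0.115]],[0.35,[-0.32,1,0],[0,0,0.138]],[0.35,[-0.32,1,0],[0,0,0.161]],[0.35,[-0.32,1,0],[0,0,0.184]],[0.35,[-0.32,1,0],[0,0,0.207]],[0.35,[-0.32,1,0],[0,0,0.23]],[0.35,[-0.32,1,0],[0,0,0.25]],[0.35,[-0.32,1,0],[0,0,0.25]],[0.35,[-0.32,1,0],[0,0,0.25]]]'
python3 - <<'E'
from h import *
rel([505.3,211.5,225],np.radians(7.6)); print(arm.get_obs()['joint_pos'].round(2))
E
```

```text
time_s: 22.05
position: [511.0, 170.9, 289.9]
tcp_rot: [2.065, 2.368, -0.001]
contact_force: [-0.5, -0.4, 0.6]
width: 57.3
finger_force: 0.0
shift [ 0.41  -0.001  0.649]
turn [-0.0001  0.0001  0.0006]
turn [-1.000e-04 -1.000e-04 -4.994e-01]
[-0.61  0.3   0.25  1.8  -0.09  1.05 -0.19]
```

Move to 225 mm, directly over the knob, and check there from near.

```bash
W="python3 -m handwheel"
$W '[[0.35,[0.2,0,0.1],[0,0,0]],[0.35,[0.41,0,0.4],[0,0,0]],[0.35,[0.41,0,0.65],[0,0,0]],[0.35,[0.41,0,0.65],[0,0,0]],[0.35,[0.41,0,0.65],[0,0,0]],[0.35,[0.41,0,0.65],[0,0,0]]]'
python3 - <<'E'
from h import *
im,m=snap('wrist','w7.png'); o=arm.get_obs(); print(o['position'])
u,v=w2px(m,[505.3,211.5,178.4]);print('expected',u,v)
b=np.radians(7.6);cx=np.array([-np.sin(b),np.cos(b),0]);cy=np.array([-np.cos(b),-np.sin(b),0])
K=np.array([505.3,211.5,178.4]);print([np.round(w2px(m,K+s*15*cy+t*11*cx)) for s in(-1,1) for t in(-1,1)])
cv2.imwrite('pics/w7c.png',im[:,:,::-1])
rel([505.3,211.5,167.4],np.radians(7.6))
E
```

```text
time_s: 22.65
position: [506.5, 211.7, 226.7]
tcp_rot: [2.068, 2.364, 0.003]
contact_force: [0.8, 0.2, -0.1]
width: 57.4
finger_force: 0.0
[506.49861923 211.8202822  226.71296075]
expected 316.12869779442616 269.7860143364317
[array([343., 288.]), array([344., 251.]), array([289., 288.]), array([288., 251.])]
shift [-0.002 -0.014  0.593]
turn [ 0.0004 -0.0001  0.0001]
turn [ 2.000e-04  6.000e-04 -4.999e-01]
```

View pics/w7c.png

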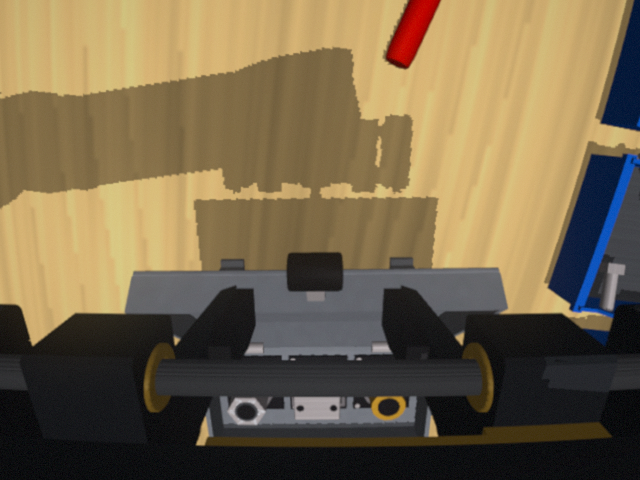

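The knob sits at about (315,271), where I predicted it, between the fingers. Descend and close.

```bash
W="python3 -m handwheel"
$W '[[0.35,[0,-0.005,0.15],[0,0,0]],[0.35,[0,-0.005,0.3],[0,0,0]],[0.35,[0,-0.005,0.45],[0,0,0]],[0.35,[0,-0.005,0.59],[0,0,0]],[0.35,[0,-0.005,0.59],[0,0,0]],[0.35,[0,-0.005,0.59],[0,0,0]],[0.35,[0,-0.005,0.59],[0,0,0]]]'
$W '[[1,[0,0,0],[0,0,0]],[1,[0,0,0],[0,0,0]],[1,[0,0,0],[0,0,0]],[1,[0,0,0],[0,0,0]],[1,[0,0,0],[0,0,0]],[1,[0,0,0],[0,0,0]],[1,[0,0,0],[0,0,0]],[1,[0,0,0],[0,0,0]]]'
python3 - <<'E'
from h import *
o=arm.get_obs();print(o['position'])
H=np.array([523.4,76.4,45]);b=np.radians(7.6);cx=np.array([-np.sin(b),np.cos(b),0])
R0=R.from_rotvec(o['tcp_rot'])
print(R0.as_matrix().round(3))
k0=np.array([-190.4*np.cos(2.3657),190.4*np.sin(2.3657)])
for a in np.linspace(2.3,1.31,23):
    p=a+.0657; d=np.array([-190.4*np.cos(p),190.4*np.sin(p)])-k0; print(round(a,3),(d/100).round(3))
rel(H+cx*(-36.9)+[0,0,186.8-11])
E
```

```text
time_s: 23.4
position: [505.6, 212.2, 167.1]
tcp_rot: [2.068, 2.364, 0.002]
contact_force: [0.5, 0.2, 0.2]
width: 57.2
finger_force: 0.0
time_s: 24.2
position: [504.7, 212.1, 166.3]
tcp_rot: [-2.068, -2.365, 0.001]
contact_force: [-2.7, -0.3, 5.8]
width: 29.5
finger_force: 30.0
[504.66598521 212.05742487 166.31026138]
[[-0.134  0.991 -0.   ]
 [ 0.991  0.134 -0.   ]
 [ 0.    -0.    -1.   ]]
2.3 [0. 0.]
2.255 [-0.061  0.06 ]
2.21 [-0.125  0.117]
2.165 [-0.192  0.171]
2.12 [-0.261  0.222]
2.075 [-0.332  0.27 ]
2.03 [-0.405  0.314]
1.985 [-0.48   0.355]
1.94 [-0.557  0.393]
1.895 [-0.635  0.428]
1.85 [-0.715  0.458]
1.805 [-0.797  0.486]
1.76 [-0.879  0.509]
1.715 [-0.962  0.529]
1.67 [-1.047  0.545]
1.625 [-1.131  0.557]
1.58 [-1.217  0.565]
1.535 [-1.302  0.57 ]
1.49 [-1.388  0.57 ]
1.445 [-1.473  0.567]
1.4 [-1.559  0.56 ]
1.355 [-1.644  0.549]
1.31 [-1.728  0.534]
shift [-1.738  0.004 -0.545]
```

```bash
W="python3 -m handwheel"
$W '[[1,[-0.061,0,-0.06],[0,0,0]],[1,[-0.125,0,-0.117],[0,0,0]],[1,[-0.192,0,-0.171],[0,0,0]],[1,[-0.261,0,-0.222],[0,0,0]],[1,[-0.261,0,-0.222],[0,0,0]]]'
```

```text
time_s: 24.7
position: [508.5, 185.2, 189.3]
tcp_rot: [-2.07, -2.363, -0.001]
contact_force: [-1.9, 2.0, 0.6]
width: 29.8
finger_force: 30.0
```

```bash
W="python3 -m handwheel"
$W '[[1,[-0.071,0,-0.048],[0,0,0]],[1,[-0.144,0,-0.092],[0,0,0]],[1,[-0.219,0,-0.133],[0,0,0]],[1,[-0.296,0,-0.171],[0,0,0]],[1,[-0.374,0,-0.206],[0,0,0]],[1,[-0.454,0,-0.236],[0,0,0]],[1,[-0.536,0,-0.264],[0,0,0]],[1,[-0.536,0,-0.264],[0,0,0]],[1,[-0.536,0,-0.264],[0,0,0]]]'
```

```text
time_s: 25.6
position: [516.0, 132.9, 215.0]
tcp_rot: [2.068, 2.364, 0.001]
contact_force: [1.8, 1.4, 1.6]
width: 29.5
finger_force: 30.0
```

```bash
W="python3 -m handwheel"
$W '[[1,[-0.082,0,-0.023],[0,0,0]],[1,[-0.165,0,-0.043],[0,0,0]],[1,[-0.25,0,-0.059],[0,0,0]],[1,[-0.334,0,-0.071],[0,0,0]],[1,[-0.42,0,-0.079],[0,0,0]],[1,[-0.505,0,-0.084],[0,0,0]],[1,[-0.591,0,-0.084],[0,0,0]],[1,[-0.676,0,-0.081],[0,0,0]],[1,[-0.762,0,-0.074],[0,0,0]],[1,[-0.847,0,-0.063],[0,0,0]],[1,[-0.931,0,-0.048],[0,0,0]],[1,[-0.931,0,-0.048],[0,0,0]],[1,[-0.931,0,-0.048],[0,0,0]],[1,[-0.931,0,-0.048],[0,0,0]]]'
python3 - <<'E'
from h import *
o=arm.get_obs();H=np.array([523.4,76.4,45]);b=np.radians(7.6);cx=np.array([-np.sin(b),np.cos(b),0])
d=o['position']+[0,0,11]-H;print(d@cx,d[2],'a',np.arctan2(d[2],-(d@cx))-.0657,np.hypot(d@cx,d[2]),o['contact_force'])
im,m=snap('top','top2.png')
K=lambda a,c=0:H+cx*(-190.4*np.cos(a+.0657))+[0,0,190.4*np.sin(a+.0657)]
import sys
a=cv2.resize(im[170:320,220:400,::-1],None,fx=3.3,fy=3.3,interpolation=cv2.INTER_CUBIC)
s,ms=snap('scene','scene2.png'); c=cv2.resize(s[130:310,230:420,::-1],None,fx=3.3,fy=3.3,interpolation=cv2.INTER_CUBIC)
print(w2px(m,K(1.31)),w2px(ms,K(1.31)))
cv2.imwrite('pics/fin.png',c)
E
```

```text
time_s: 27.0
position: [529.3, 40.3, 219.8]
tcp_rot: [2.067, 2.363, 0.003]
contact_force: [7.8, 1.9, -4.9]
width: 29.5
finger_force: 30.0
-36.52534968457892 185.7577380560965 a 1.3109442488835856 189.31465452335732 [ 7.8137635   1.90513167 -4.9412544 ]
(np.float64(305.1336352690136), np.float64(224.4509217316082)) (np.float64(320.2113495337074), np.float64(176.65694108349777))
```

View pics/fin.png

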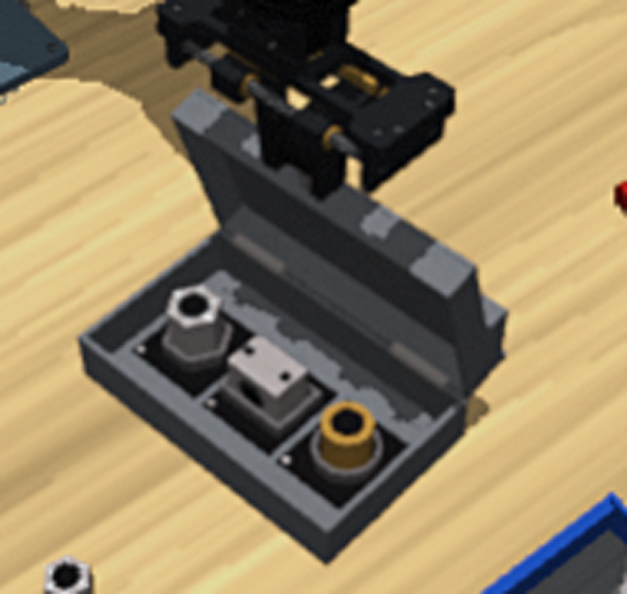

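The lid stands just short of upright with the knob in the gripper, at a computed angle of 1.31 rad. The nut, block and bush are all standing in their nests. I'm handing in.

```bash
python3 -c "
from rig import arm
print(arm.close_job())"
```

```text
the job is handed in; nothing more can be done
None
```

The long nut and bearing block are seated in their matching nests and released, and the lid is held by its knob at about 1.31 rad, its balance point. I handed the job in at about 27 s, and no verdict came back.

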